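# Open the used-needle jar and hold its safety cap up

### The arm

A 6-joint arm with a two-finger parallel gripper is mounted at the origin on the work surface. World frame = base frame: x ahead of the robot, y to its left, z up, the work surface at z = 0. Lengths are in m, angles in rad, forces in N, time in s.
With the tool pointing down it reaches from about 0.325 to 0.9 m from the base axis. Payload 6.1 kg.
Tool frame: the origin (TCP) lies where the fingers leave the gripper's body, on its centre line; the fingertips stand 73 mm ahead of it and the grasp point (between the pads) lies 54 mm ahead of it; z points along the fingers, y is the line along which they close (so a half turn about z gives the same grasp; the last joint's range is limited). The gripper opens to 85 mm and grips with 20 to 120 N. Pads are 22 mm wide; open, the fingers measure 114 mm over their backs; the gripper's body (76 mm by 85 mm) begins 54 mm behind the grasp point. The pads swing forward as they close: fully open they stand 13 mm farther back than shut.
Start: joints at [-1.409, 0.22, 1.526, -0, 1.395, -0.126], TCP at [0.177, -0.599, 0.304] pointing down, gripper open.
Joint ranges: [-2.98, 2.98], [-0.91, 2.08], [0.09, 2.57], [-1.24, 4.39], [0.2, 2.65], [-2.68, 2.68]. Speed limits (rad/s): [2.57, 2.57, 3.01, 3.14, 3.14, 3.14].

### API

Orientations are given as a rotation vector (axis times angle).
In Python, from rig import manip, cams, spotter gives the robot as it stands.
- The arm moves only by the shell command python3 -m inch 'ROWS' [FORCE]. ROWS is a JSON object of lists of equal length, an entry for each row: "linear": the shift along the tool's x, y, z in mm, a list of three; "turn": the turn, a rotation vector about the tool's x, y, z in degrees, a list of three; "claw": the opening, from -1 (shut) to 1 (fully open). A call has 1 to 12 rows; each row is the pose to reach, as a shift and turn from the pose commanded when the call began, along the tool's axes at that moment; what a row does not reach only later rows make up. A row lasts 1/12 s, in which the tool goes at most 41.7 mm and 7.16 degrees, less where a joint would pass 70% of its speed; a pose out of reach is approached as far as the arm can. A call with a gripper value outside its range is refused whole. The fingers move at their own pace and stop on an object; FORCE is the grip in N (left out, the last holds). Time passes only in rows, so rows that repeat a pose let the fingers close. It gives the time, the measured TCP pose, the force, the opening and the grip force at its end, in the units of the state.
- manip.get_obs(): the state, without advancing time (a new reading comes with each control period).
- cams.read_camera(name): name is "scene" or "side" or "wrist"; returns a dict with "color" (420x560x3 uint8, red, green, blue), "fovy" (degrees; the focal length in pixels is half the picture's height over the tangent of half this angle, whatever the lens; pixels are square), "cx", "cy" (the principal point, pixels), "dist" ([k1, k2, p1, p2, k3] as OpenCV has them; the pictures are not rectified), "R" (3x3) and "t" (3): a world point X has camera coordinates R X + t. Camera axes: x right, y down, z forward; pixel columns grow to the right and rows downward; lengths in m; the calibration is good to about 2 mm. A picture is of the moment at which its call begins. There is no depth.
- manip.sign_off(): hands the job in; it is judged then, once.
Trained networks look in a picture, given as the dict that the camera call returned (one of the last four; its "shot" number tells which), for a name from the list of things; names that differ only in an ending like _2 or _b are one class to them, and where a whole thing is asked for, a point or a joint stands for the part that bears it (a point fixed in the world has none). Each returns a list of dicts, best first, with "score" (0 to 1); they miss things now and then, are a little off and sometimes report something else, mostly with a low value. They report only what shows in the picture. A call takes as long as a camera call.
- spotter.boxes_of(thing, picture): "point" ([column, row] in pixels, amid what is visible of it).
- spotter.cut_out(thing, picture): "region" (420x560 bool, what is visible of it) and "point" ([column, row] in pixels, amid what is visible of it).
The state is a dict: "time_s": time; "joints": joint angles; "joint_vel": joint speeds; "joint_torque": joint torques, N m; "position": TCP position; "eef_rot": TCP orientation; "wrist_force": force on the tool from outside, world axes, zero at the start; "moment": the same for the moment, N m; "width": finger opening in m; "gripper_force": force on a finger pad.
Only numpy, scipy, OpenCV 4.12 (cv2) and the standard library are available. Lean on these libraries where they do the work, as an engineer would, in place of code of your own. Each camera call takes 0.05 s, during which the arm holds its last target. There are 200 camera calls.

### The job

Open the amber used-needle jar so that I can drop my blunt pins in: press its white push-and-turn safety cap down, twist it counter-clockwise (seen from above) while it is pressed until it comes free, then lift it off and finish while still holding it level over the open jar, with about a hand's breadth (8 to 15 cm) of free space between the jar's mouth and the cap. Leave the jar standing in its wooden pocket and do not disturb the other things on the table.

Things in the scene. Friction and masses are not known exactly. Their poses are not given: they have to be found in the camera images.
- cap_center (a point): Centre (half-way up, on the axis) of the used-needle jar's white push-and-turn safety cap: round, ribbed, 52 mm across, 28 mm tall, 32 g, two red arrows on its flat top; z axis up. Locked, its skirt ends 11 mm above the jar's shoulder (free room for fingertips). Press it down 4.5 to 6 mm, twist it about 65 degrees counter-clockwise seen from above while pressed, then lift.
- cap_top (a point): Middle of the cap's flat top, 14 mm above cap_center. Three lugs in the cap, 120 degrees apart, sit behind teeth on the neck: unpressed it turns only a few degrees and cannot be pulled off. Pressed at least 4.5 mm it turns counter-clockwise: free to lift from 45 degrees, stopped at about 80. It never turns clockwise. Once past the teeth the spring raises it about 2 mm.
- cap_seal (a joint): Sprung seal disc inside the cap, pushing the cap up off the rim: m that the cap is pressed down from its locked height (0 locked, 0.006 fully down, -0.002 with the cap off). It takes 6 N at 0 and 12 N at 0.006.
- jar_mouth (a point): Centre of the rim of the amber used-needle jar's mouth, on top of its neck, 104 mm above the jar's underside; z up, x and y square to the jar's sides. Locked, the cap's centre is 3 mm below this point and its top 11 mm above it. The neck is 34 mm across, 43 mm over its lugs.
- jar_center (a point): Centre of the amber jar's body, 34 mm above its underside. The jar is amber plastic with paper labels, 62 mm square, body 68 mm tall with a low shoulder up to 76 mm, 0.13 to 0.24 kg. It stands loose in one of the caddy's two pockets (either one) with 1.5 mm play on each side, so that it cannot turn more than about 3 degrees.
- caddy: Heavy wooden caddy fixed to the table, 83 mm (its x) by 213 mm (its y), 42 mm tall, origin at the centre of its underside. Two pockets, 65 mm square, floor 10 mm above the table, are centred 65 mm either side of the origin along its y: one holds the needle jar, the other the button jar. Chalk and wax in the tray between them stay lower than the rim.
- button_jar: Bystander: clear square jar of buttons with a blue lid, 62 mm square, 92 mm tall, in the other pocket of the caddy; origin at the centre of its underside.
- pin_dish: Bystander: round blue dish of coloured pins, 92 mm across and 14 mm tall, on the table near the caddy; origin at the centre of its underside.
- bobbin_pink: Bystander: bobbin of pink thread, 21 mm across and 12 mm tall, flat on the table near the caddy; origin at the centre of its underside.
- bobbin_violet: Bystander: bobbin of violet thread, 21 mm across and 12 mm tall, flat on the table near the caddy; origin at the centre of its underside.
- thread_cone: Bystander: standing cone of pink thread, 64 mm across and 120 mm tall, at the far side of the table; origin at the centre of its underside.
- rotary_cutter: Bystander: yellow rotary cutter lying flat, 160 mm long and 20 mm tall, at the far side; origin under its neck.
- shears: Bystander: tailor's shears with black handles lying flat, 215 mm long and 15 mm tall, at the right; origin under the pivot.

How it is judged:
By the outcome, as a careful person would: the job done as asked, in the order asked, and still so for the second after the job is handed in, while the arm keeps its last pose, push and grip.
It also fails if it takes over 35 s, if anything falls off the work surface, if the arm or the gripper's body presses on something with over 40 N, if the wrist force passes 120 N, or if a joint passes its speed limit or range.

## Working session

There is one attempt and no reset: what is moved stays moved. The work goes in short steps, Python scripts to look and compute and a shell command to move; the robot and the scene stay as the last step left them, time stands still between calls to the robot, and variables do not carry over. Pictures are saved under pics/ and viewed, at most 10 in all, crops included, and the job is handed in when it is done.

```bash
mkdir -p pics; cat > h.py <<'E'
import numpy as np, cv2
from rig import manip, cams, spotter
def K(p):
    f=p["color"].shape[0]/2/np.tan(np.radians(p["fovy"])/2)
    return np.array([[f,0,p["cx"]],[0,f,p["cy"]],[0,0,1.]])
def ray(p,uv):
    n=cv2.undistortPoints(np.array([[uv]],float),K(p),np.array(p["dist"]))[0,0]
    R=np.array(p["R"]);t=np.array(p["t"])
    d=R.T@np.array([n[0],n[1],1.]);return -R.T@t,d/np.linalg.norm(d)
def proj(p,X):
    return cv2.projectPoints(np.atleast_2d(np.array(X,float)),cv2.Rodrigues(np.array(p["R"]))[0],np.array(p["t"]),K(p),np.array(p["dist"]))[0][:,0]
def tri(rs):
    A=np.zeros((3,3));b=np.zeros(3)
    for c,d in rs:
        M=np.eye(3)-np.outer(d,d);A+=M;b+=M@c
    return np.linalg.solve(A,b)
def at_z(r,z): return r[0]+r[1]*(z-r[0][2])/r[1][2]
E
python3 - <<'E'
from h import *
ps={n:cams.read_camera(n) for n in("scene","side","wrist")}
cv2.imwrite("pics/a.png",cv2.vconcat([cv2.resize(ps[n]["color"][:,:,::-1],(400,300)) for n in("scene","side")]))
cv2.imwrite("pics/a.png",cv2.hconcat([ps["scene"]["color"][:,:,::-1],ps["side"]["color"][:,:,::-1]])[:, :]) 
im=cv2.imread("pics/a.png");cv2.imwrite("pics/a.png",cv2.resize(im,(800,300)))
cv2.imwrite("pics/scene0.png",ps["scene"]["color"][:,:,::-1])
for th in("cap_center","jar_center","button_jar","caddy"):
    rs=[]
    for n,p in ps.items():
        try:o=spotter.cut_out(th,p)
        except Exception as e: print(e);continue
        for q in o[:2]: print(th,n,q["score"],q["point"],q["region"].sum())
        if o and n!="wrist": rs.append(ray(p,o[0]["point"]))
    if len(rs)>1: print(th,tri(rs))
for n,p in ps.items(): print(n,-np.array(p["R"]).T@p["t"])
E
```

```text
cap_center scene 0.56 [383.9, 157.4] 433
cap_center scene 0.32 [255.9, 310.9] 1242
cap_center side 0.95 [286.4, 309.6] 731
cap_center [0.53200256 0.18931315 0.11813369]
jar_center scene 0.6 [381.2, 174.4] 508
jar_center side 0.93 [288.8, 331.6] 859
jar_center side 0.32 [232.6, 209.1] 620
jar_center [0.52918849 0.19506579 0.05495886]
button_jar scene 0.89 [329.9, 181.4] 863
button_jar side 0.8 [309.1, 281.5] 1102
button_jar [0.51352424 0.06498595 0.05199971]
caddy scene 0.83 [351.7, 192.5] 1797
caddy side 0.84 [307.1, 334.2] 1802
caddy [ 0.50285752  0.13970164 -0.02861751]
scene [ 1.16723194 -0.27910926  0.90244414]
side [0.4156581  0.69300647 0.82351635]
wrist [ 0.25224484 -0.57659906  0.37329358]
```

View pics/scene0.png

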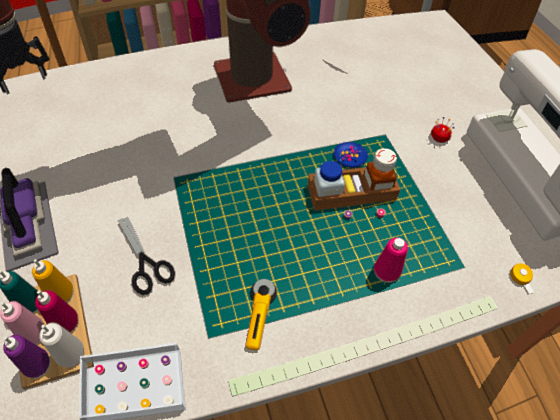

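View pics/a.png

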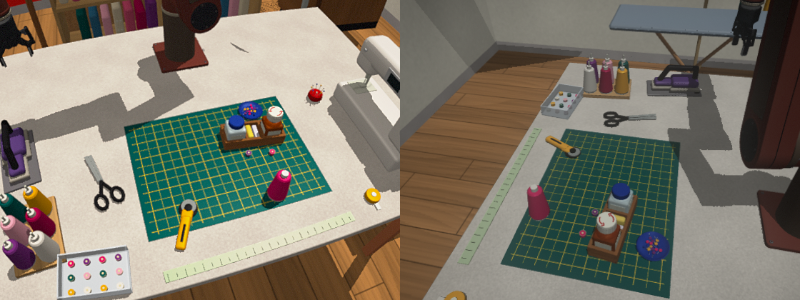

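The scene view shows the needle jar with its white cap at about (384,157) in the caddy's left pocket. The button jar is at (330,181), the pin dish at (350,153) and the bobbins at (348,213) and (381,212). Next I work out a move over the jar.

```bash
cat >> h.py <<'E'
from scipy.spatial.transform import Rotation as Ro
def plan(xyz,xaxis_yaw):
    "shift/turn in tool axes to TCP xyz, pointing down, tool x axis at world yaw (deg)"
    o=manip.get_obs();R0=Ro.from_rotvec(o["eef_rot"]);a=np.radians(xaxis_yaw)
    x=np.array([np.cos(a),np.sin(a),0]);z=np.array([0,0,-1.]);T=Ro.from_matrix(np.c_[x,np.cross(z,x),z])
    print("lin mm",(R0.inv().apply(np.array(xyz)-o["position"])*1e3).round(1),"turn",np.degrees((R0.inv()*T).as_rotvec()).round(1))
E
python3 - <<'E'
from h import *
o=manip.get_obs();print(o);M=Ro.from_rotvec(o["eef_rot"]).as_matrix();print(M.round(3))
p=cams.read_camera("wrist");R=np.array(p["R"]);print("cam in tool",M.T@(-R.T@p["t"]-o["position"]),"fwd in tool",M.T@R[2],"fov",p["fovy"])
for y in(-8,82,20): plan([0.51,0.16,0.29],y)
E
```

```text
{'time_s': 0.75, 'joints': array([-1.40911259e+00,  2.20343984e-01,  1.52651683e+00,  2.89377278e-05,
        1.39472184e+00, -1.26109828e-01]), 'joint_vel': array([ 9.83218273e-04, -4.21749546e-04,  1.12061408e-03,  2.94405381e-05,
        7.32682883e-04, -4.51493210e-04]), 'joint_torque': array([-1.01767928e-03, -4.96752119e+01, -3.89683557e+01, -3.23776003e-04,
        8.74101861e-04, -1.33650420e-05]), 'position': array([ 0.17739297, -0.59927806,  0.30392545]), 'eef_rot': array([3.10911513e+00, 4.50497343e-01, 4.50247127e-05]), 'wrist_force': array([ 0.00985792,  0.40888898, -0.48931273]), 'moment': array([-0.0183407 , -0.05028173, -0.02822672]), 'gripper_force': 0.0, 'width': 0.08569064508380476}
[[ 0.959  0.284  0.   ]
 [ 0.284 -0.959 -0.   ]
 [ 0.     0.    -1.   ]]
cam in tool [ 0.07817512 -0.00020534 -0.07038542] fwd in tool [-3.07678226e-01 -8.92125929e-04  9.51490049e-01] fov 59.94694756697979
lin mm [ 534.5 -633.7   13.9] turn [ 0.  -0.  24.5]
lin mm [ 534.5 -633.7   13.9] turn [  0.    0.  -65.5]
lin mm [ 534.5 -633.7   13.9] turn [ 0.  -0.  -3.5]
```

```bash
python3 -m inch '{"linear":[[535,-634,14],[535,-634,14],[535,-634,14],[535,-634,14],[535,-634,14],[535,-634,14],[535,-634,14],[535,-634,14],[535,-634,14],[535,-634,14],[535,-634,14],[535,-634,14]],"turn":[[0,0,0],[0,0,0],[0,0,0],[0,0,0],[0,0,0],[0,0,0],[0,0,0],[0,0,0],[0,0,0],[0,0,0],[0,0,0],[0,0,0]],"claw":[1,1,1,1,1,1,1,1,1,1,1,1]}'
python3 -c "
from h import *
plan([0.53,0.19,0.29],16.5)"
```

```text
time_s: 1.8
position: [0.3784, -0.1395, 0.2959]
eef_rot: [3.108, 0.45, 0.002]
wrist_force: [0.4, -0.3, 0.2]
width: 0.085
gripper_force: 0.0
lin mm [ 238.7 -273.1    5.9] turn [ 0.1 -0.1 -0. ]
```

```bash
python3 -m inch '{"linear":[[235,-270,6],[235,-270,6],[235,-270,6],[235,-270,6],[235,-270,6],[235,-270,6],[235,-270,6],[235,-270,6],[235,-270,6],[235,-270,6],[235,-270,6],[235,-270,6]],"turn":[[0,0,0],[0,0,0],[0,0,0],[0,0,0],[0,0,0],[0,0,0],[0,0,0],[0,0,0],[0,0,0],[0,0,0],[0,0,0],[0,0,0]],"claw":[1,1,1,1,1,1,1,1,1,1,1,1]}'
cat > look.py <<'E'
import sys
from h import *
o=manip.get_obs();print(o["time_s"],o["position"].round(4))
p=cams.read_camera("wrist");im=p["color"][:,:,::-1].copy()
for th in("cap_center","button_jar","jar_center"):
    q=spotter.cut_out(th,p)
    if q:
        print(th,q[0]["score"],q[0]["point"],q[0]["region"].sum(),at_z(ray(p,q[0]["point"]),.115).round(4))
        if th=="cap_center":
            c=cv2.findContours(q[0]["region"].astype(np.uint8),0,1)[0];c=max(c,key=len)
            e=cv2.fitEllipse(c);print("ellipse",e,at_z(ray(p,e[0]),.125).round(4))
            cv2.drawContours(im,[c],-1,(0,255,0),1)
cv2.imwrite(sys.argv[1],im);np.save("region.npy",q[0]["region"])
E
python3 look.py pics/b.png
```

```text
time_s: 2.8
position: [0.5265, 0.1839, 0.2892]
eef_rot: [3.109, 0.451, -0.001]
wrist_force: [-1.2, -0.4, -0.0]
width: 0.0855
gripper_force: 0.0
2.8 [0.5265 0.1839 0.2892]
cap_center 0.76 [268.0, 200.4] 4666 [0.5267 0.1926 0.115 ]
ellipse ((271.234130859375, 198.04180908203125), (74.73268127441406, 77.70296478271484), 3.91884446144104) [0.532  0.1915 0.125 ]
button_jar 0.77 [409.6, 238.0] 6429 [0.5287 0.085  0.115 ]
jar_center 0.61 [273.6, 200.3] 4600 [0.5279 0.1888 0.115 ]
```

View pics/b.png

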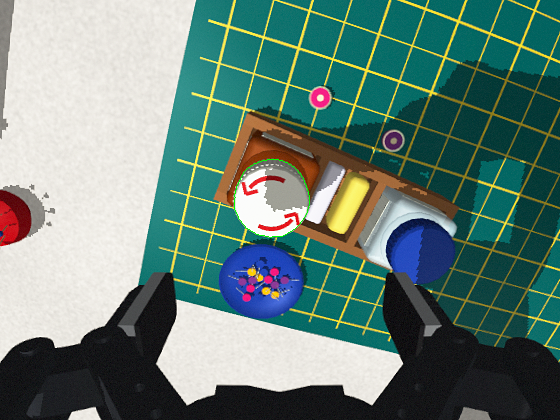

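The wrist view shows the cap top with its red arrows centred at about (271,198). The button jar's blue lid is at (420,250) and the pin dish at (262,282). I'll centre over the cap, descend, and look again.

```bash
python3 -c "
from h import *
plan([0.532,0.1915,0.225],16.5)"
python3 -m inch '{"linear":[[7,-6,30],[7,-6,60],[7,-6,64],[7,-6,64],[7,-6,64]],"turn":[[0,0,0],[0,0,0],[0,0,0],[0,0,0],[0,0,0]],"claw":[1,1,1,1,1]}'
cat > fit.py <<'E'
from h import *
from scipy.optimize import minimize
a=np.linspace(0,2*np.pi,90);C=np.c_[.026*np.cos(a),.026*np.sin(a)]
ps=[cams.read_camera(n) for n in("wrist","scene","side")]
T=[]
for p in ps:
    q=spotter.cut_out("cap_center",p);q=[k for k in q if abs(k["point"][0]-proj(p,[.532,.1915,.115])[0][0])<40]
    if q: T.append((p,q[0]["region"]));print(q[0]["score"],q[0]["point"])
def cost(v,T,z=.125):
    s=0
    for p,m in T:
        P=np.vstack([np.c_[C+v[:2],np.full(90,h)] for h in(z,z-.028)])
        h=cv2.convexHull(proj(p,P).astype(np.float32))
        M=np.zeros(m.shape,np.uint8);cv2.fillConvexPoly(M,(h*16).astype(np.int32),1,shift=4)
        s+=1-(M&m).sum()/(M|m).sum()
    return s
for S in ([T[0]],T[1:],T):
    r=minimize(cost,[.532,.1915],args=(S,),method="Nelder-Mead",options=dict(initial_simplex=[[.528,.188],[.536,.19],[.53,.196]]));print(r.x.round(4),r.fun)
p=ps[0];im=p["color"][:,:,::-1].copy()
print(manip.get_obs()["position"])
for h in(.125,.097): cv2.polylines(im,[proj(p,np.c_[C+r.x,np.full(90,h)]).astype(int)],True,(0,255,0))
cv2.imwrite("pics/c.png",im)
E
python3 fit.py
```

```text
lin mm [ 7.5 -6.6 64.7] turn [ 0.  -0.  -0.1]
time_s: 3.42
position: [0.5321, 0.1914, 0.2264]
eef_rot: [3.109, 0.449, 0.0]
wrist_force: [-1.1, 0.6, 0.6]
width: 0.0855
gripper_force: 0.0
0.83 [279.8, 244.3]
0.71 [384.8, 156.7]
0.7 [286.5, 315.5]
[0.5286 0.1906] 0.06617301363422656
[0.5317 0.1886] 0.6945220298977183
[0.5301 0.1905] 0.7626721399892132
[0.53242487 0.19201108 0.22689757]
```

View pics/c.png

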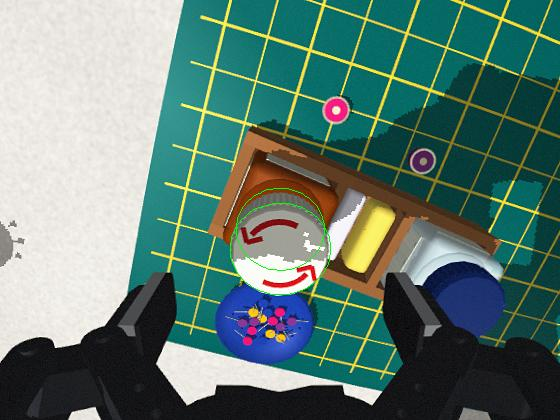

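The projected 52 mm circle matches the cap top at about (280,244), midway between the fingers. I'll lower the gripper around it now.

```bash
python3 -m inch '{"linear":[[-2,0.4,20],[-2,0.4,40],[-2,0.4,52],[-2,0.4,58],[-2,0.4,58],[-2,0.4,58],[-2,0.4,58]],"turn":[[0,0,0],[0,0,0],[0,0,0],[0,0,0],[0,0,0],[0,0,0],[0,0,0]],"claw":[1,1,1,1,1,1,1]}'
python3 fit.py
```

```text
time_s: 4.3
position: [0.5308, 0.1912, 0.1686]
eef_rot: [-3.109, -0.451, -0.003]
wrist_force: [0.2, 0.3, 0.7]
width: 0.0853
gripper_force: 0.0
0.63 [279.1, 301.1]
0.64 [386.2, 157.7]
0.63 [290.3, 338.7]
[0.5288 0.1906] 0.05225366560067579
[0.5387 0.1983] 1.3244444444444445
[0.5295 0.1916] 1.405057919229426
[0.53025831 0.19106642 0.16802282]
```

View pics/c.png

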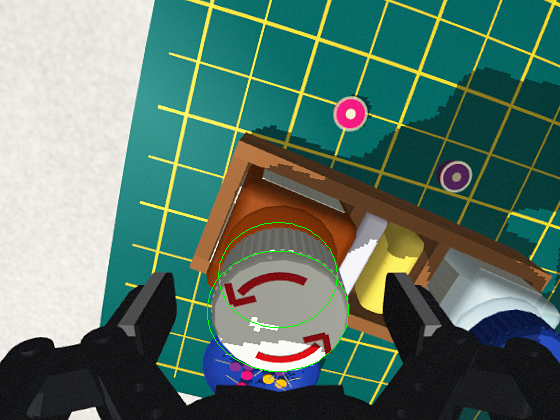

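```bash
python3 -m inch '{"linear":[[-1,0,0],[-1,0,0],[-1,0,0],[-1,0,0],[-1,0,0],[-1,0,0],[-1,0,0],[-1,0,0],[-1,0,0],[-1,0,0]],"turn":[[0,0,0],[0,0,0],[0,0,0],[0,0,0],[0,0,0],[0,0,0],[0,0,0],[0,0,0],[0,0,0],[0,0,0]],"claw":[1,0.5,0.3,-1,-1,-1,-1,-1,-1,-1]}' 70
python3 -c "
from h import *
o=manip.get_obs();print(o['position'],o['moment'])
p=cams.read_camera('wrist');s=cams.read_camera('side')
cv2.imwrite('pics/d.png',cv2.hconcat([p['color'][150:,100:460],cv2.resize(s['color'][230:390,200:360],(270,270))])[:,:,::-1])"
```

```text
time_s: 5.43
position: [0.5292, 0.1906, 0.1678]
eef_rot: [3.109, 0.451, 0.0]
wrist_force: [-2.9, -0.6, 5.7]
width: 0.0505
gripper_force: 72.3
[0.5291625  0.19061614 0.16783682] [-0.23324968  0.3362668  -0.08433155]
```

View pics/d.png

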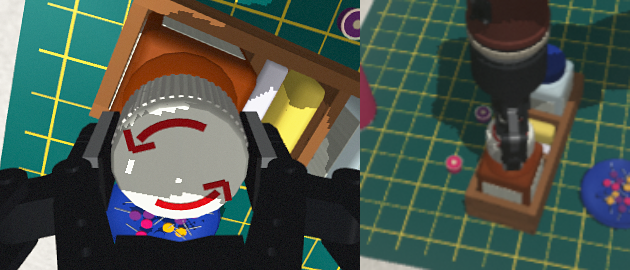

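The cap is gripped squarely at 50.5 mm with 72 N, with the pads on the ribbed skirt and the red arrows visible on top. Now I press down.

```bash
python3 -m inch '{"linear":[[0,0,2],[0,0,4],[0,0,5],[0,0,5],[0,0,5]],"turn":[[0,0,0],[0,0,0],[0,0,0],[0,0,0],[0,0,0]],"claw":[-1,-1,-1,-1,-1]}' 80
```

```text
time_s: 5.95
position: [0.5294, 0.1907, 0.1636]
eef_rot: [3.109, 0.451, 0.001]
wrist_force: [-3.3, -1.7, 9.5]
width: 0.0503
gripper_force: 83.4
```

```bash
python3 -m inch '{"linear":[[0,0,1.5],[0,0,2.5],[0,0,2.5],[0,0,2.5]],"turn":[[0,0,0],[0,0,0],[0,0,0],[0,0,0]],"claw":[-1,-1,-1,-1]}' 80
```

```text
time_s: 6.28
position: [0.5296, 0.1907, 0.162]
eef_rot: [3.109, 0.451, 0.002]
wrist_force: [-5.5, -2.8, 14.8]
width: 0.0503
gripper_force: 84.3
```

```bash
python3 -m inch '{"linear":[[0,0,0],[0,0,0],[0,0,0],[0,0,0],[0,0,0],[0,0,0]],"turn":[[0,0,-4],[0,0,-8],[0,0,-12],[0,0,-16],[0,0,-20],[0,0,-20]],"claw":[-1,-1,-1,-1,-1,-1]}' 80
python3 -c "
from h import *
o=manip.get_obs();print(o['joints'][5],o['moment'])
p=cams.read_camera('wrist')
cv2.imwrite('pics/e.png',p['color'][150:,100:460,::-1])"
```

```text
time_s: 6.78
position: [0.5307, 0.1911, 0.1622]
eef_rot: [2.981, 0.989, 0.007]
wrist_force: [-1.1, -0.9, 12.0]
width: 0.0503
gripper_force: 83.8
1.135957609114054 [-0.12913585  0.21454602  0.10467123]
```

View pics/e.png

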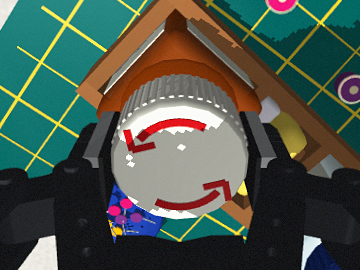

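The arrows stay fixed relative to the fingers while the caddy has rotated in view, so the cap is turning with the grip. I'll continue the twist to about 67°.

```bash
python3 -m inch '{"linear":[[0,0,0.5],[0,0,0.5],[0,0,0.5],[0,0,0.5],[0,0,0.5],[0,0,0.5],[0,0,0.5],[0,0,0.5],[0,0,0.5],[0,0,0.5],[0,0,0.5]],"turn":[[0,0,-5],[0,0,-10],[0,0,-15],[0,0,-20],[0,0,-25],[0,0,-30],[0,0,-35],[0,0,-40],[0,0,-44],[0,0,-47],[0,0,-47]],"claw":[-1,-1,-1,-1,-1,-1,-1,-1,-1,-1,-1]}' 80
python3 -c "
from h import *
o=manip.get_obs();print(o['joints'][5],o['moment'])
p=cams.read_camera('wrist')
cv2.imwrite('pics/f.png',p['color'][150:,100:460,::-1])"
```

```text
time_s: 7.75
position: [0.5308, 0.1912, 0.1618]
eef_rot: [2.34, 2.094, 0.007]
wrist_force: [-2.4, 0.1, 12.1]
width: 0.0503
gripper_force: 83.9
0.3165237837936603 [-0.07375749  0.29605892  0.07789886]
```

View pics/f.png

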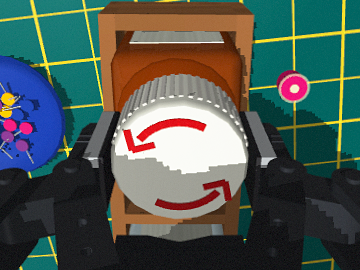

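The cap has turned 67° in the grip and the jar is still square in its pocket. Now I lift.

```bash
python3 -m inch '{"linear":[[0,0,-3],[0,0,-6],[0,0,-10],[0,0,-15],[0,0,-20],[0,0,-26],[0,0,-32],[0,0,-36],[0,0,-36]],"turn":[[0,0,0],[0,0,0],[0,0,0],[0,0,0],[0,0,0],[0,0,0],[0,0,0],[0,0,0],[0,0,0]],"claw":[-1,-1,-1,-1,-1,-1,-1,-1,-1]}' 80
```

```text
time_s: 8.55
position: [0.5296, 0.1908, 0.1966]
eef_rot: [2.343, 2.091, 0.002]
wrist_force: [0.2, 0.1, 0.7]
width: 0.0504
gripper_force: 82.8
```

No load remains on the wrist, so the cap is free. I'll raise it to the final height.

```bash
python3 -m inch '{"linear":[[0,0,-8],[0,0,-20],[0,0,-35],[0,0,-50],[0,0,-65],[0,0,-80],[0,0,-92],[0,0,-100],[0,0,-103],[0,0,-103],[0,0,-103]],"turn":[[0,0,0],[0,0,0],[0,0,0],[0,0,0],[0,0,0],[0,0,0],[0,0,0],[0,0,0],[0,0,0],[0,0,0],[0,0,0]],"claw":[-1,-1,-1,-1,-1,-1,-1,-1,-1,-1,-1]}' 80
python3 -c "
from h import *
o=manip.get_obs();print(o['position'],o['wrist_force'])
p=cams.read_camera('wrist');s=cams.read_camera('side');c=cams.read_camera('scene')
cv2.imwrite('pics/g.png',cv2.hconcat([cv2.resize(p['color'],(400,300)),cv2.resize(s['color'][190:390,170:370],(200,300)),cv2.resize(c['color'][80:230,280:430],(200,300))])[:,:,::-1])"
```

```text
time_s: 9.47
position: [0.5288, 0.1906, 0.2979]
eef_rot: [-2.344, -2.091, 0.001]
wrist_force: [-0.2, -0.6, -0.9]
width: 0.0505
gripper_force: 82.9
[0.52877847 0.19063249 0.29793217] [-0.22287354 -0.59249589 -0.94017707]
```

View pics/g.png

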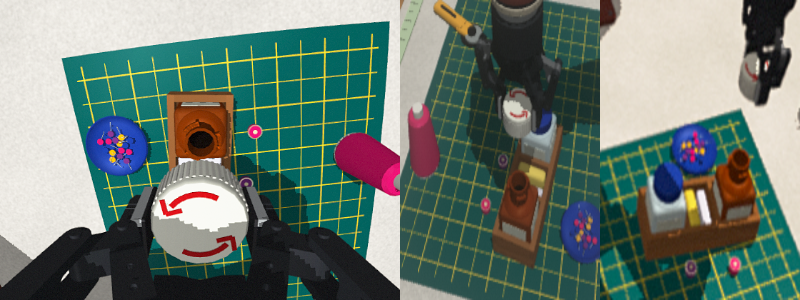

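The picture shows the jar open in its pocket (mouth at about (200,145)), the cap held level above it, and the other things where they were. The gap is about 11 cm, so I'll hand in.

```bash
python3 -c "
from rig import manip
print(manip.sign_off())"
```

```text
the job is handed in; nothing more can be done
None
```

The amber jar is open and still standing in its pocket, the cap is held level about 11 cm above its mouth, nothing else on the table was disturbed, and the job is handed in; it took about 10 s of robot time.

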